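Hover the pin stamp over the agar plate

ROBOT

A 6-joint arm with a two-finger parallel gripper is mounted at the origin on the work surface. World frame = base frame: x ahead of the robot, y to its left, z up, the work surface at z = 0. Lengths are in m, angles in rad, forces in N, time in s.
With the tool pointing down it reaches from about 0.35 to 0.975 m from the base axis. Payload 4.9 kg.
Tool frame: the origin (TCP) lies at the very end of the fingers, on their centre line; the grasp point (between the pads) lies 19 mm behind it (ctrl.tcp_to_grasp is the z of the grasp point in the tool frame, in m); z points along the fingers, y is the line along which they close (so a half turn about z gives the same grasp; the last joint's range is limited). The gripper opens to 85 mm and grips with 20 to 120 N. Pads are 22 mm wide; open, the fingers measure 114 mm over their backs; the gripper's body (76 mm by 85 mm) begins 54 mm behind the grasp point. The pads swing forward as they close: fully open they stand 13 mm farther back than shut.
Start: joints at [-1.375, 0.053, 1.613, -0, 1.476, -0.119], TCP at [0.194, -0.594, 0.231] pointing down, gripper open.
Joint ranges: [-3.01, 3.01], [-1.01, 2.22], [0.06, 2.58], [-1.02, 4.17], [0.09, 2.62], [-3.14, 3.14]. Speed limits (rad/s): [2.57, 2.57, 3.14, 3.14, 3.14, 3.14].

INTERFACE

Orientations are given as a rotation vector (axis times angle).
In Python, from station import ctrl, eyes, job, nets gives the robot as it stands. The module is installed in compiled form; this text tells all that it offers.
- The arm moves only by the tool jog_arm, never from a script. Its argument "commands" is one flat list of numbers, 7 for each row, row after row: the shift along the tool's x, y, z each as a share of 0.06 m, from -1 to 1, then the turn, a rotation vector about the tool's x, y, z each as a share of 0.1 rad, from -1 to 1, then the finger opening in mm, from 0 to 85.4. In form: [x, y, z, ax, ay, az, grip, x, y, z, ax, ay, az, grip, ...]. A call has 1 to 20 rows; each row shifts and turns the commanded pose from where the row before left it, along the tool's axes as they then stand; what a row does not reach is not made up. A row lasts 1/8 s, in which the tool goes at most 62.5 mm and 10.7 degrees, less where a joint would pass 70% of its speed; a pose out of reach is approached as far as the arm can. A call with a number of a shift or a turn outside -1 to 1 is refused whole. A call with a gripper value outside its range is refused whole. The fingers move at their own pace and stop on an object; "newtons" is the grip in N (left out, the last holds). Time passes only in rows, so rows that do not move let the fingers close. It gives the time, the measured TCP pose, the force, the opening and the grip force at its end, in the units of the state.
- ctrl.get_obs(): the state, without advancing time (a new reading comes with each control period).
- eyes.get_image(name): name is "scene" or "top" or "wrist"; returns a dict with "image" (400x640x3 uint8, red, green, blue), "z_map" (400x640 float32, m along the optical axis (not along the pixel's ray), 0 where there is no reading), "K" (3x3 intrinsics, pixels), "cam_to_world" (4x4, takes a point from camera to world coordinates). Camera axes: x right, y up, looking along -z (the intrinsics and any distortion apply to the point x, -y, -z); pixel columns grow to the right and rows downward; lengths in m; the calibration is good to about 2 mm. The wrist camera is an equidistant fisheye: a pixel r from the principal point sees the ray r / f radians off the axis. A picture is of the moment at which its call begins.
- job.finish_job(): hands the job in; it is judged then, once.
Trained networks look in the newest picture that a camera, given by its name, has taken for a name from the list of things; names that differ only in an ending like _2 or _b are one class to them, and where a whole thing is asked for, a point or a joint stands for the part that bears it (a point fixed in the world has none). Each returns a list of dicts, best first, with "p" (0 to 1); they miss things now and then, are a little off and sometimes report something else, mostly with a low value. They report only what shows in the picture. A call takes as long as a camera call. They do not tell look-alikes from the thing itself.
- nets.silhouettes(camera, name): "mask" (400x640 bool, what is visible of it) and "bbox" ([left, top, right, bottom] in pixels, round what is visible of it).
The state is a dict: "t": time; "q": joint angles; "dq": joint speeds; "effort": joint torques, N m; "tool_pos": TCP position; "tool_rot": TCP orientation; "contact_force": force on the tool from outside, world axes, zero at the start; "wrist_torque": the same for the moment, N m; "opening": finger opening in m; "grip_force": force on a finger pad.
Only numpy, scipy, OpenCV 4.12 (cv2) and the standard library are available. Lean on these libraries where they do the work, as an engineer would, in place of code of your own. Each camera call takes 0.05 s, during which the arm holds its last target. There are 200 camera calls.

TASK

Lift the metal pin stamp out of its stand, carry it over the big grey rack of tubes and stop with it above the open rectangular agar plate on the other side, pins down, level, centred on the plate and square to it (either way round), the pin tips about a centimetre above the agar. The stamp must never touch the plate or the rack with its tubes, and the plate, the rack and the dishes, jar and pen around stay where they are. Finish while still holding the stamp there, motionless: do not stamp, put it down or let go.

Things in the scene. Friction and masses are not known exactly. Their poses are not given: they have to be found in the camera images.
- stamp: Bare-metal pin stamp, loose, 0.2-0.4 kg: block 120 x 80 x 10 mm (x, y, z), 48 pins 20 mm long under it (field 95 x 64 mm), upright flat handle on top, centred, 60 mm long (x), 16 thick (y), 45 high. Origin: centre of the pin tips' plane, z up; block at z 20-30 mm, handle 30-75 mm. Starts in the stand, pins down, its x along the stand's x (within 0.02 rad). Half-turn symmetric about z.
- stand: Steel stand carrying the stamp at the start, fixed: base 136 x 86 x 5 mm, end walls 10 mm thick, 32 mm high, across x = -59 and +59 mm; the ends of the stamp's block rest freely on them, pin tips 12 mm above the table. Open above. Origin: centre of its underside. Stands left or right of the rack, the plate on the other side.
- plate: Open rectangular agar plate, loose, 0.1 kg: 128 x 86 mm (x, y), clear wall 2.5 mm thick, rim 14 mm high, straw-coloured agar, its flat surface 6 mm above the underside. Origin: centre of its underside, on the table. The only rectangular dish with agar; half-turn symmetric about z.
- rack: Big grey tube rack with capped tubes, loose, 1.2 kg, 250 mm long (x) x 106 mm (y), body 55 mm high, highest cap tops 112 mm above the table. Origin at the centre of its underside. It stands between stand and plate, its length pointing away from the robot.
- dish_stack: Stack of five closed round dishes, 91 mm across, 74 mm high, on the robot's side of the plate. Origin at the centre of its underside. Leave alone.
- round_dish: Open round dish with dark red agar, 90 mm across, 14 mm high, on the far side of the plate from the robot. Origin at the centre of its underside. Leave alone.
- jar: Small specimen jar, 52 mm across, 65 mm high, beyond the stand. Origin at the centre of its underside. Leave alone.
- pen: Black marker pen lying on the table, 12 mm thick, about 120 mm long (x), on the robot's side of the stand. Origin under its middle. Leave alone.
Not all that is in view belongs to the job. Leave any purple look-alike of the stamp alone.

How it is judged:
By the outcome, as a careful person would: the job done as asked, in the order asked, and still so for the second after the job is handed in, while the arm keeps its last pose, push and grip.
It also fails if it takes over 42 s, if anything falls off the work surface, if the arm or the gripper's body presses on something with over 40 N, if the wrist force passes 120 N, or if a joint passes its speed limit or range.

## Working session

There is one attempt and no reset: what is moved stays moved. The work goes in short steps, Python scripts to look and compute and a tool call to move; the robot and the scene stay as the last step left them, time stands still between calls to the robot, and variables do not carry over. Pictures are saved under pics/ and viewed, at most 10 in all, crops included, and the job is handed in when it is done.

Besides the shell and the picture viewer there is one more tool, called after "Emit:" by a JSON object that holds its "name" and its "arguments", one argument or row to a line. jog_arm: Moves the arm, as the interface text tells. Shift numbers are shares of 0.06 m and turn numbers shares of 0.1 rad, none past 1 either way. Its arguments: {"type":"object","properties":{"commands":{"type":"array","items":{"type":"number"}},"newtons":{"type":"number"}},"required":["commands"]}

```bash
mkdir -p pics; cat > h.py <<'E'
import numpy as np, cv2
from station import ctrl, eyes, job, nets
def cloud(d):
    z=d["z_map"];K=d["K"];v,u=np.mgrid[:400,:640]
    P=np.stack([(u-K[0,2])/K[0,0]*z,-(v-K[1,2])/K[1,1]*z,-z],-1)
    T=d["cam_to_world"];W=P@T[:3,:3].T+T[:3,3];W[z==0]=np.nan
    return W
def save(d,n): cv2.imwrite("pics/"+n,cv2.cvtColor(d["image"],cv2.COLOR_RGB2BGR))
E
python3 - <<'E'
from h import *
np.set_printoptions(precision=4,suppress=True)
o=ctrl.get_obs();print(o["tool_pos"],o["tool_rot"],o["opening"],ctrl.tcp_to_grasp)
for c in ["top","scene"]:
    d=eyes.get_image(c);save(d,c+".png");W=cloud(d);np.savez(c+".npz",W=W,im=d["image"],K=d["K"],T=d["cam_to_world"])
    print(c,d["K"].tolist(),d["cam_to_world"][:3,3])
    for n in ["stamp","stand","plate","rack","dish_stack","round_dish","jar","pen"]:
        for r in nets.silhouettes(c,n)[:3]:
            p=W[r["mask"]];p=p[~np.isnan(p[:,0])]
            print(n,round(r["p"],2),r["bbox"],np.nanmedian(p,0) if len(p) else 0,np.percentile(p,[2,98],axis=0).round(3).tolist() if len(p) else 0)
E
```

```text
[ 0.1934 -0.5937  0.2301] [-3.1008 -0.4921  0.0001] 0.08535385813218245 -0.0187
top [[416.61648039119535, 0.0, 324.63274547827825], [0.0, 416.61648039119535, 204.99662852183013], [0.0, 0.0, 1.0]] [ 0.3972 -0.0482  1.0396]
stamp 0.75 [393.2, 183.1, 429.3, 235.6] [ 0.5321 -0.2711  0.0425] [[0.477, -0.317, 0.033], [0.594, -0.235, 0.089]]
stamp 0.75 [447.8, 185.5, 501.7, 217.1] [ 0.555  -0.4309  0.0303] [[0.518, -0.494, 0.026], [0.598, -0.377, 0.076]]
stand 0.67 [389.7, 186.8, 431.0, 243.1] [ 0.4857 -0.2428  0.0059] [[0.465, -0.324, 0.001], [0.59, -0.225, 0.042]]
plate 0.77 [174.6, 181.1, 220.3, 237.8] [0.5258 0.2503 0.0064] [[0.463, 0.202, 0.001], [0.592, 0.297, 0.016]]
rack 0.73 [272.2, 159.9, 335.2, 269.1] [ 0.5123 -0.0177  0.0569] [[0.397, -0.076, 0.051], [0.63, 0.041, 0.115]]
dish_stack 0.89 [176.8, 239.6, 223.1, 275.7] [0.4113 0.2227 0.0737] [[0.373, 0.185, 0.025], [0.451, 0.267, 0.078]]
round_dish 0.81 [172.3, 149.3, 210.7, 183.8] [0.6458 0.2709 0.0065] [[0.605, 0.228, -0.0], [0.687, 0.314, 0.015]]
jar 0.82 [389.4, 146.1, 412.2, 171.3] [ 0.6481 -0.2485  0.0639] [[0.629, -0.271, 0.
[... 718 characters left out ...]
.642, 0.041, 0.115]]
rack 0.72 [234.7, 229.5, 294.1, 270.0] [ 0.5458 -0.2849  0.0435] [[0.478, -0.319, 0.036], [0.594, -0.237, 0.089]]
dish_stack 0.88 [316.4, 102.5, 345.0, 139.7] [0.4232 0.2073 0.0706] [[0.374, 0.183, 0.008], [0.455, 0.265, 0.078]]
round_dish 0.8 [387.6, 142.1, 416.8, 161.2] [0.6453 0.2713 0.0075] [[0.605, 0.226, 0.003], [0.688, 0.312, 0.016]]
jar 0.63 [298.1, 253.8, 316.6, 282.7] [ 0.6605 -0.2632  0.0628] [[0.635, -0.279, 0.014], [0.679, -0.236, 0.068]]
jar 0.28 [232.9, 227.8, 291.4, 269.1] [ 0.544  -0.2849  0.0435] [[0.477, -0.319, 0.032], [0.594, -0.237, 0.089]]
pen 0.56 [222.1, 219.4, 237.1, 255.3] [ 0.4273 -0.2897  0.0117] [[0.4, -0.336, 0.002], [0.449, -0.233, 0.016]]
```

View pics/top.png

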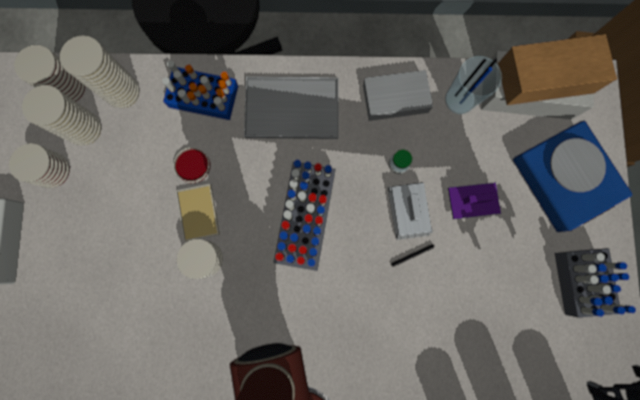

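View pics/scene.png

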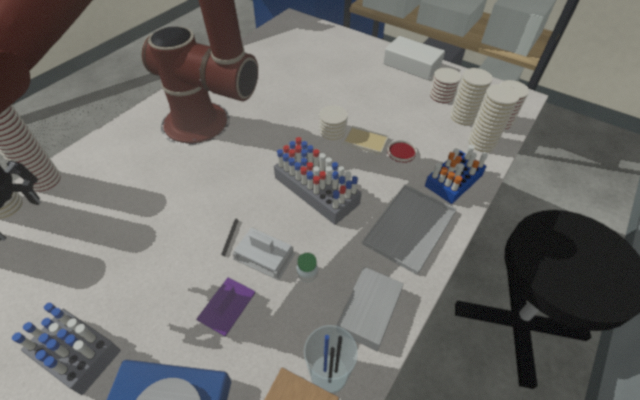

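The top view shows the silver stamp in its stand at about (410,210), the rack at (305,215) and the plate at (197,212). The purple look-alike is at (473,200). The scene view agrees, with the stamp at (262,250), the plate at (365,140) and the decoy at (225,307).

```bash
cat > m.py <<'E'
from h import *
np.set_printoptions(precision=4,suppress=True)
def rect(p):
    (c,s,a)=cv2.minAreaRect((p[:,:2]*1000).astype(np.float32))
    if s[0]<s[1]: a+=90
    return np.array(c)/1000,sorted(s),((a+90)%180)-90
def trim(p):
    return p
for c in ["top","scene"]:
    f=np.load(c+".npz");W=f["W"]
    def box(x0,x1,y0,y1,z0,z1):
        m=(W[...,0]>x0)&(W[...,0]<x1)&(W[...,1]>y0)&(W[...,1]<y1)&(W[...,2]>z0)&(W[...,2]<z1);return W[m]
    h=box(.45,.62,-.35,-.2,.078,.1);print(c,"handle",len(h),np.median(h,0),rect(h))
    b=box(.45,.62,-.35,-.2,.036,.052);print("block",len(b),np.median(b,0),rect(b))
    s=box(.44,.62,-.36,-.2,.003,.052);print("stamp+stand",len(s),rect(s))
    r=box(.38,.67,-.1,.06,.02,.13);print("rack",len(r),r.max(0),rect(r))
    k=f["im"].astype(int);y=(k[...,0]-k[...,2]>35)&(k[...,1]-k[...,2]>25)&(abs(W[...,0]-.53)<.09)&(abs(W[...,1]-.25)<.08)
    a=W[y];print("agar",len(a),np.median(a,0),rect(a))
E
python3 m.py; python3 - <<'E'
import cv2
a=cv2.imread('pics/top.png')
cv2.imwrite('pics/c1.png',cv2.hconcat([cv2.resize(a[140:280,160:240],(340,595),interpolation=2),cv2.resize(a[140:280,380:460],(340,595),interpolation=2)]))
E
```

```text
top handle 191 [ 0.5339 -0.2746  0.0868] (array([ 0.5347, -0.2756]), [16.453279495239258, 59.994468688964844], 7.434218883514404)
block 1355 [ 0.5305 -0.269   0.0421] (array([ 0.5353, -0.276 ]), [81.2408447265625, 121.45884704589844], 7.7836408615112305)
stamp+stand 1852 (array([ 0.5301, -0.2805]), [160.32327270507812, 179.15773010253906], -0.6028289794921875)
rack 4664 [0.6456 0.055  0.1174] (array([ 0.5165, -0.0172]), [106.22000122070312, 249.37181091308594], -9.788261413574219)
agar 1493 [0.5278 0.2508 0.006 ] (array([0.527 , 0.2497]), [82.08734893798828, 119.37706756591797], 12.801987648010254)
scene handle 177 [ 0.537  -0.2789  0.0875] (array([ 0.5341, -0.277 ]), [17.66317367553711, 62.080989837646484], 6.697960376739502)
block 1068 [ 0.5485 -0.2886  0.0429] (array([ 0.534 , -0.2769]), [81.5165786743164, 120.92178344726562], 7.592650890350342)
stamp+stand 1841 (array([ 0.5297, -0.2804]), [159.3785400390625, 179.08604431152344], -0.26438140869140625)
rack 3948 [0.6477 0.0437 0.1182] (array([ 0.5159, -0.0203]), [106.9195556640625, 252.20326232910156], -9.508834838867188)
agar 291 [0.5504 0.2541 0.0068] (array([0.542, 0.257]), [72.68830108642578, 83.38521575927734], 9.057807922363281)
```

View pics/c1.png

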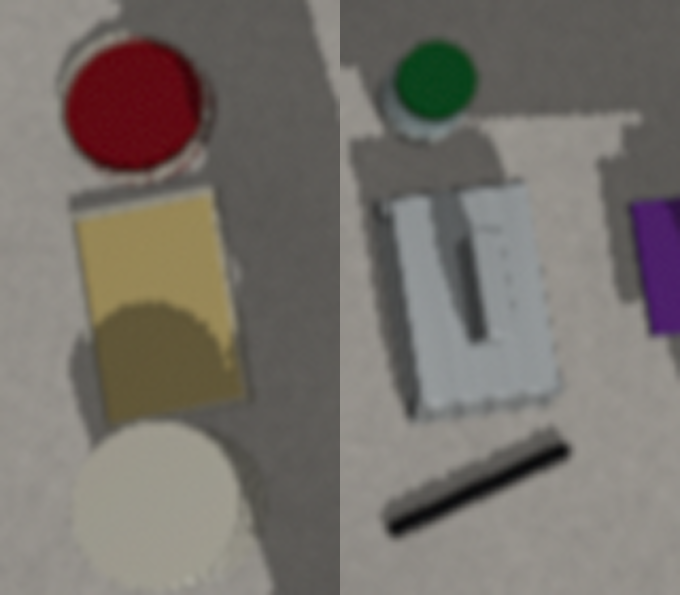

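The agar estimate is noisy because the stack shades or hides part of it, so I'll refine it with the wrist camera later. Now moving above the stamp.

Emit:
{"name": "jog_arm", "arguments": {
  "commands": [0,0,0,0,0,0.92,85,0,0,0,0,0,0.92,85,0.63,-0.45,0.05,0,0,0,85,0.63,-0.45,0.05,0,0,0,85,0.63,-0.45,0.05,0,0,0,85,0.63,-0.45,0.05,0,0,0,85,0.63,-0.45,0.05,0,0,0,85,0.63,-0.45,0.05,0,0,0,85,0.63,-0.45,0.05,0,0,0,85,0.63,-0.45,0.05,0,0,0,85,0.63,-0.45,0.05,0,0,0,85,0.63,-0.45,0.05,0,0,0,85,0,0,0,0,0,0,85,0,0,0,0,0,0,85]
}}

```text
t: 2.65
tool_pos: [0.5329, -0.2775, 0.2013]
tool_rot: [3.135, 0.206, -0.001]
contact_force: [0.5, -0.4, 0.6]
opening: 0.085
grip_force: 0.0
```

```bash
cat >> h.py <<'E'
from scipy.spatial.transform import Rotation as R
def fcloud(d):
    z=d["z_map"];K=d["K"];v,u=np.mgrid[:400,:640]
    a=(u-K[0,2])/K[0,0];b=(v-K[1,2])/K[1,1];r=np.hypot(a,b)+1e-9
    t=np.tan(np.minimum(r,1.5));P=np.stack([a/r*t*z,-b/r*t*z,-z],-1)
    T=d["cam_to_world"];W=P@T[:3,:3].T+T[:3,3];W[(z==0)|(r>1.4)]=np.nan
    return W
def rect(p):
    (c,s,a)=cv2.minAreaRect((p[:,:2]*1000).astype(np.float32))
    if s[0]<s[1]: a+=90
    return np.array(c)/1000,sorted(s),((a+90)%180)-90
def box(W,x0,x1,y0,y1,z0,z1):
    m=(W[...,0]>x0)&(W[...,0]<x1)&(W[...,1]>y0)&(W[...,1]<y1)&(W[...,2]>z0)&(W[...,2]<z1);return W[m]
def pose():
    o=ctrl.get_obs();M=R.from_rotvec(o["tool_rot"]).as_matrix()
    print(round(o["t"],2),o["tool_pos"],"yaw",np.degrees(np.arctan2(M[1,0],M[0,0])),"z",M[:,2],"f",o["contact_force"],o["opening"],o["grip_force"]);return o,M
E
python3 - <<'E'
from h import *
np.set_printoptions(precision=4,suppress=True)
pose()
d=eyes.get_image("wrist");save(d,"w1.png");W=fcloud(d)
for n,a in [("handle",(.078,.1)),("block",(.036,.052))]:
    p=box(W,.45,.62,-.35,-.2,*a);print(n,len(p),np.median(p,0),rect(p))
E
```

```text
2.65 [ 0.5329 -0.2775  0.2013] yaw 7.511324286928603 z [-0.0004 -0.0003 -1.    ] f [ 0.5432 -0.4493  0.6221] 0.08503725996189249 0.0
handle 1226 [ 0.5363 -0.2764  0.0872] (array([ 0.5343, -0.2764]), [15.569869995117188, 59.24494552612305], 7.871151447296143)
block 7624 [ 0.5411 -0.2742  0.0423] (array([ 0.534 , -0.2769]), [80.31437683105469, 119.51758575439453], 7.438153266906738)
```

View pics/w1.png

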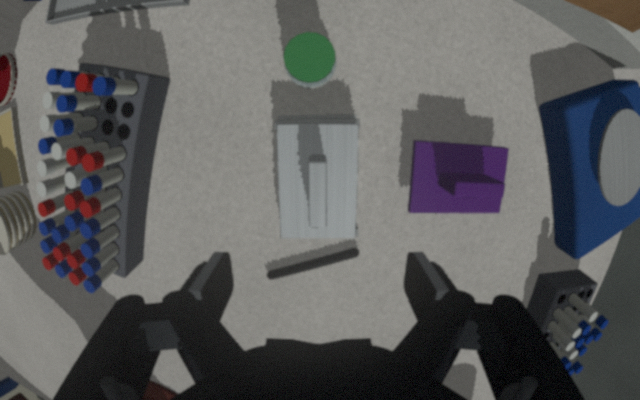

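The wrist view shows the stamp centred at (317,180), aligned with the gripper, and the decoy well to the right at (458,177). Handle centre is (0.534,-0.277), top at 0.087. Descending and gripping.

Emit:
{"name": "jog_arm", "arguments": {
  "commands": [0.02,-0.01,0.45,0,0,0,85,0,0,0.45,0,0,0,85,0,0,0.45,0,0,0,85,0,0,0.45,0,0,0,85,0,0,0.45,0,0,0,85,0,0,0.13,0,0,0,85,0,0,0.13,0,0,0,85,0,0,0,0,0,0,85,0,0,0,0,0,0,10,0,0,0,0,0,0,10,0,0,0,0,0,0,10,0,0,0,0,0,0,10,0,0,0,0,0,0,10,0,0,0,0,0,0,10,0,0,0,0,0,0,10,0,0,0,0,0,0,10],
  "newtons": 70
}}

```text
t: 4.7
tool_pos: [0.5344, -0.2765, 0.0511]
tool_rot: [3.135, 0.205, 0.001]
contact_force: [-0.6, 2.1, 3.8]
opening: 0.0152
grip_force: 69.0
```

Emit:
{"name": "jog_arm", "arguments": {
  "commands": [0,0,-0.1,0,0,0,10,0,0,-0.2,0,0,0,10,0,0,-0.3,0,0,0,10,0,0,-0.4,0,0,0,10,0,0,-0.4,0,0,0,10,0,0,-0.4,0,0,0,10,0,0,-0.4,0,0,0,10,0,0,-0.4,0,0,0,10,0,0,-0.2,0,0,0,10,0,0,-0.1,0,0,0,10,0,0,0,0,0,0,10,0,0,0,0,0,0,10]
}}

```text
t: 6.2
tool_pos: [0.5337, -0.2762, 0.2234]
tool_rot: [-3.134, -0.205, 0.003]
contact_force: [-0.1, -0.6, -4.0]
opening: 0.0152
grip_force: 68.4
```

```bash
python3 - <<'E'
from h import *
np.set_printoptions(precision=4,suppress=True)
pose()
d=eyes.get_image("top");W=cloud(d)
r=nets.silhouettes("top","stamp");print([(x["p"],x["bbox"]) for x in r])
d=eyes.get_image("wrist");save(d,"w2.png");W=fcloud(d)
T=d["cam_to_world"]
p=box(W,.4,.68,-.4,-.15,.13,.3);print("held",len(p),p.min(0),p.max(0))
np.savez("w2.npz",W=W,T=T,K=d["K"])
E
```

```text
6.2 [ 0.5337 -0.2762  0.2234] yaw 7.49386344971195 z [-0.0018  0.0012 -1.    ] f [-0.0578 -0.5562 -4.0462] 0.015168907012327516 68.37818384170532
[(0.81, [451.2, 196.7, 491.4, 215.2]), (0.56, [405.9, 170.8, 453.2, 215.0]), (0.49, [176.9, 239.4, 223.3, 277.7])]
held 39242 [ 0.4718 -0.3312  0.2047] [ 0.5976 -0.2191  0.3   ]
```

View pics/w2.png

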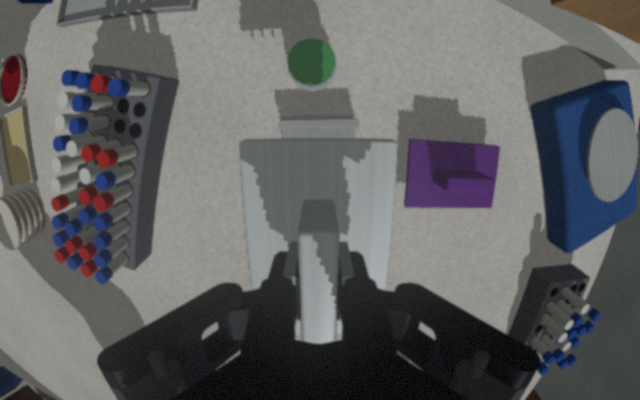

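The wrist view shows the stamp held by its handle with its front edge at row 140, square to the gripper. Next I'll measure its tilt, yaw and centre in the hand.

```bash
cat >> h.py <<'E'
def held(W):
    o,M=pose();q=(W-o["tool_pos"])@M   # tool frame
    m=(np.abs(q[...,0])<.07)&(np.abs(q[...,1])<.05)&(q[...,2]>-.002)&(q[...,2]<.02)
    p=q[m];h=p[:,2]
    A=np.c_[p[:,0],p[:,1],np.ones(len(p))]
    for _ in range(5):
        k=np.linalg.lstsq(A,h,rcond=None)[0];e=np.abs(A@k-h);g=e<max(.0015,2*np.median(e));A,h,p=A[g],h[g],p[g]
    w=p@M.T+o["tool_pos"];B=np.c_[w[:,:2],np.ones(len(w))];kw=np.linalg.lstsq(B,w[:,2],rcond=None)[0]
    print("held n",len(p),"plane in tool",k,"world slopes",kw[:2],"range tool",p.min(0),p.max(0))
    # side and front edges in the tool frame
    f=p[p[:,0]>0];xs=np.linspace(.0,.055,12);L=[];U=[]
    for a,b in zip(xs[:-1],xs[1:]):
        y=f[(f[:,0]>=a)&(f[:,0]<b),1]
        if len(y): L.append([(a+b)/2,y.min()]);U.append([(a+b)/2,y.max()])
    L,U=np.array(L),np.array(U);print("sides",np.polyfit(*L.T,1),np.polyfit(*U.T,1))
    ys=np.linspace(-.036,.036,19);F=[[(a+b)/2,f[(f[:,1]>=a)&(f[:,1]<b),0].max()] for a,b in zip(ys[:-1],ys[1:])]
    print("front",np.polyfit(*np.array(F).T,1))
E
python3 - <<'E'
from h import *
np.set_printoptions(precision=4,suppress=True)
held(np.load("w2.npz")["W"])
E
```

```text
6.35 [ 0.5338 -0.2763  0.2236] yaw 7.49530891315986 z [-0.0014  0.001  -1.    ] f [-0.3074 -0.1032 -3.9484] 0.015751200778933064 68.37859511375427
held n 16054 plane in tool [ 0.0015 -0.0001  0.0089] world slopes [-0.0029  0.0007] range tool [-0.0604 -0.0402  0.0075] [0.0596 0.04   0.0105]
sides [-0.007  -0.0398] [-0.0012  0.0397]
front [0.0001 0.0594]
```

The stamp sits centred and level in the hand. Its tips are 39 mm past the TCP. Moving over the rack partway to look at the plate.

Emit:
{"name": "jog_arm", "arguments": {
  "commands": [0.02,-0.15,0,0,0,0,10,0.04,-0.3,0,0,0,0,10,0.06,-0.45,0,0,0,0,10,0.06,-0.45,0,0,0,0,10,0.06,-0.45,0,0,0,0,10,0.06,-0.45,0,0,0,0,10,0.06,-0.45,0,0,0,0,10,0.06,-0.45,0,0,0,0,10,0.06,-0.45,0,0,0,0,10,0.06,-0.45,0,0,0,0,10,0.06,-0.45,0,0,0,0,10,0.06,-0.45,0,0,0,0,10,0.04,-0.3,0,0,0,0,10,0.02,-0.15,0,0,0,0,10,0,0,0,0,0,0,10,0,0,0,0,0,0,10]
}}

```text
t: 8.35
tool_pos: [0.5348, 0.0497, 0.2247]
tool_rot: [3.135, 0.204, -0.0]
contact_force: [-0.9, 0.2, -3.8]
opening: 0.0149
grip_force: 68.5
```

```bash
cat > pl.py <<'E'
from h import *
np.set_printoptions(precision=4,suppress=True)
pose()
for c in ["wrist","top"]:
    d=eyes.get_image(c);save(d,c[0]+"3.png");W=(fcloud if c=="wrist" else cloud)(d)
    np.savez(c+"3.npz",W=W,im=d["image"])
    k=d["image"].astype(int);y=(k[...,0]>1.3*k[...,2])&(k[...,1]>1.2*k[...,2])&(abs(W[...,0]-.53)<.09)&(abs(W[...,1]-.25)<.08)&(W[...,2]<.03)
    n,l,s,_=cv2.connectedComponentsWithStats(y.astype(np.uint8));y=l==1+s[1:,4].argmax()
    a=W[y];print(c,"agar",len(a),np.median(a,0),rect(a))
    w=box(W,.43,.62,.17,.33,.0095,.02);print("rim",len(w),rect(w) if len(w)>5 else 0)
    for r in nets.silhouettes(c,"plate")[:1]:
        p=W[r["mask"]];p=p[(p[:,2]<.02)&(p[:,2]>.003)];print("mask",r["p"],r["bbox"],rect(p))
    s=box(W,.33,.49,.15,.31,.069,.085);print("stack",rect(s) if len(s)>5 else 0)
E
python3 pl.py
```

```text
8.35 [0.5348 0.0497 0.2247] yaw 7.453297749114169 z [-0.0001 -0.0004 -1.    ] f [-0.9077  0.1628 -3.7843] 0.01489414819391923 68.54324698448181
wrist agar 4589 [0.5274 0.2499 0.0062] (array([0.5249, 0.2521]), [78.46186828613281, 122.50701141357422], 11.982902526855469)
rim 1290 (array([0.5244, 0.2491]), [88.56591796875, 208.9072265625], 12.167886734008789)
mask 0.93 [122.3, 107.6, 200.0, 214.0] (array([0.5254, 0.2493]), [88.56591796875, 129.43063354492188], 12.167886734008789)
stack (array([0.4114, 0.228 ]), [90.3945541381836, 90.5463638305664], 6.653195381164551)
top agar 135 [0.556  0.2903 0.0066] (array([0.5455, 0.2874]), [19.74395751953125, 69.33068084716797], 10.154173851013184)
rim 125 (array([0.5453, 0.2541]), [86.99066162109375, 166.80299377441406], 11.966279983520508)
mask 0.65 [175.7, 185.0, 220.7, 234.0] (array([0.5194, 0.2534]), [65.84659576416016, 149.20404052734375], 53.99202346801758)
stack (array([0.3961, 0.2604]), [18.671091079711914, 69.82510375976562], 27.00554084777832)
```

View pics/w3.png

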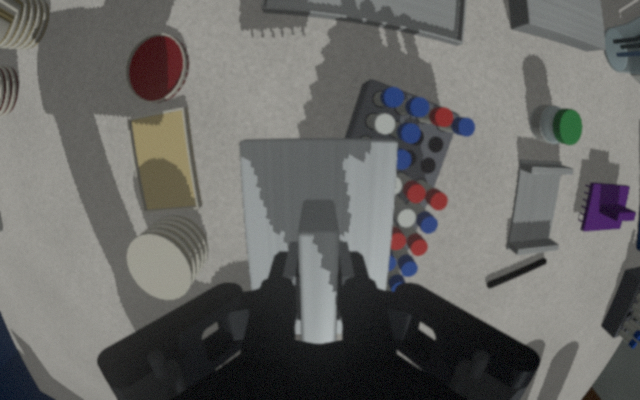

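The wrist view shows the stamp over the rack, the empty stand at (537,207) and the plate at (165,160). The dish stack at (165,260) overlaps only the plate's near edge. I'll fit the plate edges for an independent check on its yaw and centre.

```bash
python3 - <<'E'
from h import *
np.set_printoptions(precision=4,suppress=True)
def edges(a,c,yaw):
    for it in range(3):
        t=np.radians(yaw);M=np.array([[np.cos(t),-np.sin(t)],[np.sin(t),np.cos(t)]])
        q=(a[:,:2]-c)@M;out=[]
        for i,h,n in [(0,.05,16),(1,.03,12)]:
            b=np.linspace(-h,h,n+1);
            for s in (-1,1):
                P=[]
                for lo,hi in zip(b[:-1],b[1:]):
                    g=q[(q[:,i]>=lo)&(q[:,i]<hi),1-i]
                    if len(g)>3:P.append([(lo+hi)/2,np.percentile(s*g,98)*s])
                P=np.array(P)
                k=np.polyfit(*P.T,1)
                for _ in range(3):
                    e=abs(np.polyval(k,P[:,0])-P[:,1]);g=e<=max(.0012,np.median(e)*2);k=np.polyfit(*P[g].T,1)
                out.append(k)
        dy=np.degrees(np.mean([out[0][0],out[1][0]]))
        if it==2: print(" yaw",yaw,"long slopes deg",np.degrees([out[0][0],out[1][0]]),"short",np.degrees([-out[2][0],-out[3][0]]),"y edges",out[0][1],out[1][1],"x edges",out[2][1],out[3][1],"c",c)
        o=np.array([(out[2][1]+out[3][1])/2,(out[0][1]+out[1][1])/2])
        c=c+M@o;yaw+=dy
for n in ["wrist3.npz","top.npz"]:
    f=np.load(n);W=f["W"];k=f["im"].astype(int)
    B=(abs(W[...,0]-.527)<.085)&(abs(W[...,1]-.25)<.07)
    y=(k[...,0]>1.3*k[...,2])&(k[...,1]>1.2*k[...,2])&B&(W[...,2]<.03)
    _,l,s,_=cv2.connectedComponentsWithStats(y.astype(np.uint8));y=l==1+s[1:,4].argmax()
    print(n,"agar");edges(W[y],np.array([.526,.25]),11.)
    h=B&(W[...,2]>.0035)&(W[...,2]<.019)&(W[...,0]>.47)&(W[...,0]<.592)
    print(n,"all");edges(W[h],np.array([.526,.25]),11.)
E
```

```text
wrist3.npz agar
 yaw 12.588810805338596 long slopes deg [-0.6081  0.6022] short [-0.42   -0.6583] y edges -0.036714749493960294 0.03671941970580317 x edges -0.058295803857969376 0.058273878343002454 c [0.5253 0.2517]
wrist3.npz all
 yaw 11.948342295678781 long slopes deg [-0.077   0.1917] short [-11.8439  -1.1086] y edges -0.04216560940681877 0.042173824612142384 x edges -0.05787881080901106 0.05787817167282657 c [0.5292 0.2494]
top.npz agar
 yaw 12.488862991866414 long slopes deg [0.1302 0.0066] short [-1.2074 -0.0434] y edges -0.03829909950357284 0.03789591297015938 x edges -0.05866205319750917 0.05816349390480416 c [0.5257 0.2512]
top.npz all
 yaw 11.99099359429585 long slopes deg [0.0494 0.0046] short [-11.9873  -1.2965] y edges -0.04234326490601169 0.04271131154700674 x edges -0.057897139161528485 0.058203374990407654 c [0.5297 0.25  ]
```

Plate centre is about (0.5258, 0.2498), yaw about 12.1°. Moving over it while still high.

Emit:
{"name": "jog_arm", "arguments": {
  "commands": [0,0,0,0,0,-0.4,10,0,0,0,0,0,-0.41,10,0.02,-0.12,0,0,0,0,10,0.04,-0.245,0,0,0,0,10,0.06,-0.366,0,0,0,0,10,0.06,-0.366,0,0,0,0,10,0.06,-0.366,0,0,0,0,10,0.06,-0.366,0,0,0,0,10,0.06,-0.366,0,0,0,0,10,0.06,-0.366,0,0,0,0,10,0.06,-0.366,0,0,0,0,10,0.04,-0.245,0,0,0,0,10,0.02,-0.12,0,0,0,0,10,0,0,0,0,0,0,10,0,0,0,0,0,0,10]
}}

```text
t: 10.42
tool_pos: [0.525, 0.2498, 0.2247]
tool_rot: [3.124, 0.331, -0.0]
contact_force: [0.4, 0.7, -4.1]
opening: 0.0153
grip_force: 68.6
```

```bash
python3 - <<'E'
from h import *
np.set_printoptions(precision=4,suppress=True)
d=eyes.get_image("wrist");W=fcloud(d);save(d,"w4.png");held(W)
w=box(W,.43,.63,.17,.33,.0035,.02);print(len(w),np.nanmin(w,0),np.nanmax(w,0))
d=eyes.get_image("scene");save(d,"s4.png")
E
```

```text
10.47 [0.525  0.2497 0.2247] yaw 12.089311114269359 z [ 0.     -0.0003 -1.    ] f [ 0.2945 -0.7519 -4.5299] 0.014936545114474847 68.57258677482605
held n 16109 plane in tool [0.0018 0.0005 0.0088] world slopes [-0.0018 -0.0001] range tool [-0.0605 -0.0402  0.0073] [0.0597 0.04   0.0104]
sides [-0.0092 -0.0397] [-0.002   0.0396]
front [0.0018 0.0594]
2831 [0.5578 0.2165 0.0037] [0.63   0.3112 0.0166]
```

View pics/w4.png

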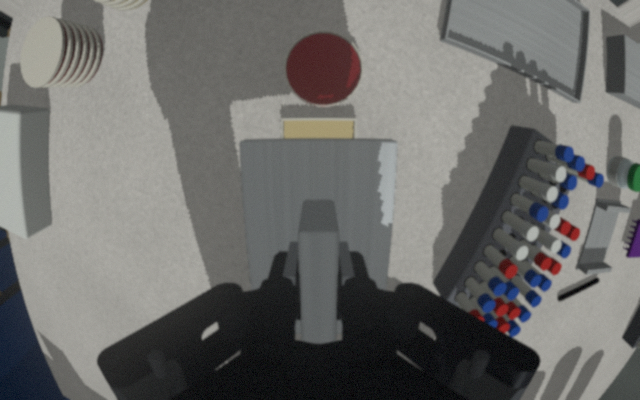

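The far end of the plate shows beyond the stamp's front edge, at rows 118–140, columns 283–354. That looks square and centred on the stamp (240–396). I'll measure that end in the tool frame.

```bash
python3 - <<'E'
from h import *
np.set_printoptions(precision=4,suppress=True)
d=eyes.get_image("wrist");W=fcloud(d);o,M=pose();q=(W-o["tool_pos"])@M;z=W[...,2]
k=d["image"].astype(int)
B=(q[...,0]>.03)&(q[...,0]<.072)&(abs(q[...,1])<.06)&(z<.02)
ag=B&(k[...,0]>1.3*k[...,2])&(k[...,1]>1.2*k[...,2])
for n,m in [("agar",ag),("all",B&(z>.0035))]:
    p=q[m];print(n,len(p),np.percentile(p,[1,99],axis=0).tolist(),np.median(z[m]))
    b=np.linspace(-.034,.034,13);F=[[(a+c)/2,np.percentile(p[(p[:,1]>=a)&(p[:,1]<c),0],98)] for a,c in zip(b[:-1],b[1:])]
    print(" far",np.polyfit(*np.array(F).T,1))
    b=np.linspace(p[:,0].min()+.002,.058,6)
    for s in (-1,1):
        F=[[(a+c)/2,s*np.percentile(s*p[(p[:,0]>=a)&(p[:,0]<c),1],98)] for a,c in zip(b[:-1],b[1:])]
        print(" side",np.polyfit(*np.array(F).T,1),np.array(F)[:,1])
E
```

```text
10.57 [0.525  0.2497 0.2247] yaw 12.079968353325684 z [ 0.     -0.0001 -1.    ] f [-0.735   0.574  -5.0827] 0.015297678862511106 68.57216477394104
agar 1166 [[0.04179322920797377, -0.039548662789897285, 0.21665516805946033], [0.06081060290945512, 0.03932989956350735, 0.22016610015459984]] 0.0062975388625883255
 far [0.0006 0.0606]
 side [-0.0047 -0.0382] [-0.0383 -0.0385 -0.0384 -0.0385 -0.0384]
 side [-0.0051  0.0385] [0.0381 0.0384 0.0383 0.0382 0.0381]
all 1506 [[0.04180606170695221, -0.04125513292762039, 0.2093799670194107], [0.06457130757859572, 0.04297100972703402, 0.2201053404758197]] 0.006548309621292464
 far [0.0011 0.0644]
 side [-0.079  -0.0366] [-0.0401 -0.0398 -0.042  -0.0403 -0.041 ]
 side [-0.027  0.043] [0.042  0.0415 0.0421 0.0408 0.042 ]
```

The plate is centred under the stamp to within 1 mm, and the yaw matches. Descending straight down in two stages.

Emit:
{"name": "jog_arm", "arguments": {
  "commands": [0,0,0.2,0,0,0,10,0,0,0.4,0,0,0,10,0,0,0.4,0,0,0,10,0,0,0.4,0,0,0,10,0,0,0.4,0,0,0,10,0,0,0.3,0,0,0,10,0,0,0.2,0,0,0,10,0,0,0.1,0,0,0,10,0,0,0,0,0,0,10,0,0,0,0,0,0,10]
}}

```text
t: 11.82
tool_pos: [0.5256, 0.2505, 0.0817]
tool_rot: [-3.124, -0.332, -0.003]
contact_force: [0.7, 0.1, -3.9]
opening: 0.0152
grip_force: 68.6
```

Emit:
{"name": "jog_arm", "arguments": {
  "commands": [0,0.01,0.15,0,0,0,10,0,0,0.15,0,0,0,10,0,0,0.1,0,0,0,10,0,0,0.045,0,0,0,10,0,0,0,0,0,0,10,0,0,0,0,0,0,10,0,0,0,0,0,0,10]
}}

```text
t: 12.7
tool_pos: [0.5253, 0.2498, 0.0544]
tool_rot: [-3.124, -0.332, -0.001]
contact_force: [0.6, 0.0, -4.1]
opening: 0.0151
grip_force: 68.7
```

```bash
python3 - <<'E'
from h import *
np.set_printoptions(precision=4,suppress=True)
d=eyes.get_image("wrist");W=fcloud(d);save(d,"w5.png");held(W)
o,M=pose();q=(W-o["tool_pos"])@M;z=W[...,2];k=d["image"].astype(int)
B=(q[...,0]>.05)&(q[...,0]<.075)&(abs(q[...,1])<.06)&(z<.03)&(z>.0035)
p=q[B];print(len(p),np.percentile(p,[1,99],axis=0))
ag=B&(k[...,0]>1.3*k[...,2])&(k[...,1]>1.2*k[...,2]);print("agar",ag.sum(),np.median(z[ag]))
w=box(W,.36,.7,.1,.4,.01,.017);print(len(w))
d=eyes.get_image("scene");im=d["image"][:,:,::-1];Wd=cloud(d)
s=box(Wd,.33,.49,.15,.31,.069,.085);print("stack",rect(s))
r=box(Wd,.38,.67,-.1,.06,.02,.13);print("rack",rect(r))
cv2.imwrite("pics/s5.png",cv2.resize(im[80:200,290:450],(800,600),interpolation=2))
E
```

```text
12.75 [0.5253 0.2497 0.0544] yaw 12.13169958917028 z [ 0.0006  0.0002 -1.    ] f [ 0.2215 -0.3012 -3.0524] 0.015392484235788807 68.69048595428467
held n 16103 plane in tool [0.0021 0.0004 0.0087] world slopes [-0.0015  0.0002] range tool [-0.0603 -0.0402  0.0072] [0.0597 0.0401 0.0103]
sides [-0.0073 -0.0397] [-0.0021  0.0397]
front [0.0012 0.0595]
12.75 [0.5253 0.2497 0.0544] yaw 12.13169958917028 z [ 0.0006  0.0002 -1.    ] f [ 0.2215 -0.3012 -3.0524] 0.015392484235788807 68.69048595428467
1846 [[ 0.0569 -0.0418  0.0389]
 [ 0.0648  0.0425  0.0496]]
agar 810 0.006329040562825211
1982
stack (array([0.4121, 0.2275]), [86.90935516357422, 95.2717056274414], -55.38661193847656)
rack (array([ 0.5167, -0.0193]), [109.16919708251953, 250.03677368164062], -10.011032104492188)
```

View pics/s5.png

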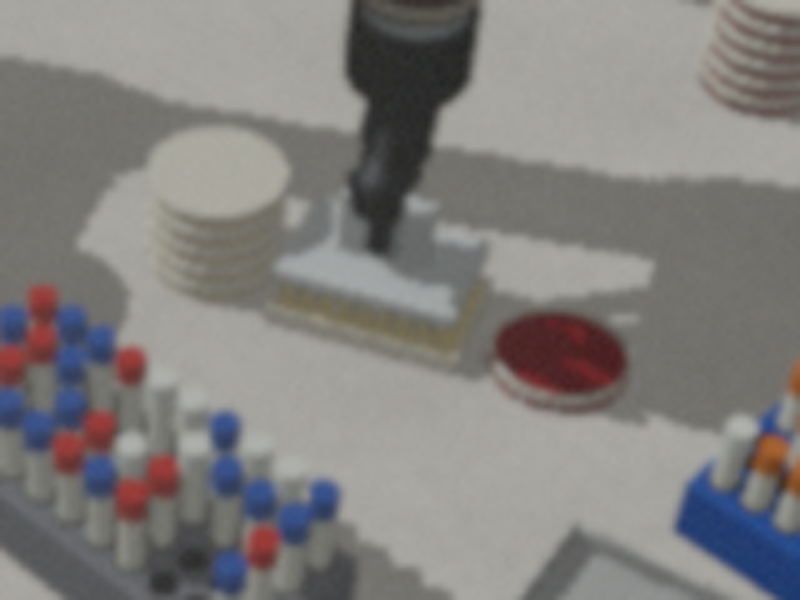

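View pics/w5.png

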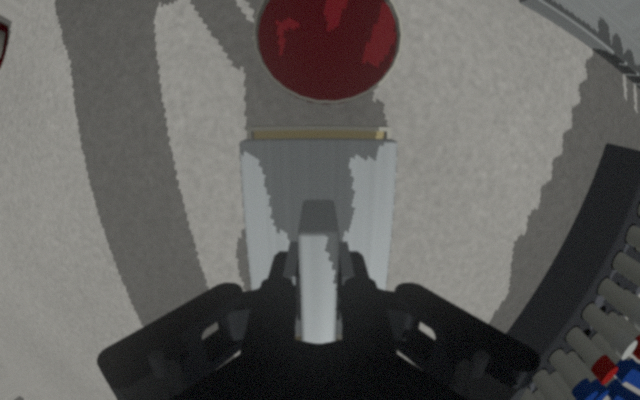

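The scene crop shows the stamp level over the plate at (370,310), clear of the stack and the red dish. The wrist view shows the plate's far end square to the stamp at rows 127–140 and centred on it. The pin tips are about 9.5 mm above the agar, so I'm handing in.

```bash
python3 -c "
from station import job
print(job.finish_job())"
```

```text
the job is handed in; nothing more can be done
None
```

I handed the job in with the stamp held still and level over the agar plate: centred to about 1 mm, square to it, pin tips about 9.5 mm above the agar, after about 13 s, with no sign of touching the plate or rack.

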